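Step attenuator: back to the stop, then five clicks

ROBOT

A 6-joint arm with a two-finger parallel gripper is mounted at the origin on the work surface. World frame = base frame: x ahead of the robot, y to its left, z up, the work surface at z = 0. Lengths are in m, angles in rad, forces in N, time in s.
With the tool pointing down it reaches from about 0.35 to 0.85 m from the base axis. Payload 8.1 kg.
Tool frame: the origin (TCP) lies midway between the tips of the shut fingers; the grasp point (between the pads) lies 19 mm behind it (arm.tcp_to_grasp is the z of the grasp point in the tool frame, in m); z points along the fingers, y is the direction in which the jaws open and shut (so a half turn about z gives the same grasp; the last joint's range is limited). The gripper opens to 93 mm and grips with 3 to 60 N. Pads are 15 mm wide; open, the fingers measure 128 mm over their backs; the gripper's body (75 mm by 188 mm) begins 65 mm behind the grasp point.
Start: joints at [-1.198, 0.13, 1.488, -0, 1.523, -0.085], TCP at [0.265, -0.538, 0.219] pointing down, gripper open.
Joint ranges: [-2.96, 2.96], [-0.89, 2.26], [0.02, 2.5], [-1.34, 4.48], [0, 2.73], [-2.66, 2.66]. Speed limits (rad/s): [2.39, 2.39, 2.79, 3.14, 3.14, 3.14].

INTERFACE

Orientations are given as a unit quaternion [x, y, z, w].
In Python, from workcell import arm gives the robot as it stands. The module is installed in compiled form; this text tells all that it offers.
- The arm moves only by the tool play_rows, never from a script. Its argument "motion" is a list of rows, each a list of 5 numbers: the finger opening in mm, from 0 to 93, then the shift along the tool's x, y, z in units of 50 mm (1.0 is 50 mm), then the turn about the tool's z in units of 6 degrees (1.0 is 6 degrees). A call has 1 to 8 rows; each row is the pose to reach, as a shift and turn from the pose commanded when the call began, along the tool's axes at that moment; what a row does not reach only later rows make up. A row lasts 1/8 s, in which the tool goes at most 62.5 mm and 10.7 degrees, less where a joint would pass 70% of its speed; a pose out of reach is approached as far as the arm can. A call with a gripper value outside its range is refused whole. The fingers move at their own pace and stop on an object; the grip force is fixed at half the most. Time passes only in rows, so rows that repeat a pose let the fingers close. It gives the time, the measured TCP pose, the force and the opening at its end, in the units of the state.
- arm.observe(): the state, without advancing time (a new reading comes with each control period).
- arm.get_image(name): name is "scene" or "top" or "wrist"; returns a dict with "image" (400x640x3 uint8, red, green, blue), "z_map" (400x640 float32, m along the optical axis (not along the pixel's ray), 0 where there is no reading), "fx", "fy", "cx", "cy" (pixels), "R" (3x3) and "t" (3): a world point X has camera coordinates R X + t. Camera axes: x right, y down, z forward; pixel columns grow to the right and rows downward; lengths in m; the calibration is good to about 2 mm. A picture is of the moment at which its call begins.
- arm.finish_job(): hands the job in, once; it reports no verdict.
The state is a dict: "time_s": time; "joint_positions": joint angles; "dq": joint speeds; "effort": joint torques, N m; "position": TCP position; "ee_rot": TCP orientation; "wrist_force": force on the tool from outside, world axes, zero at the start; "torque": the same for the moment, N m; "grip_width": finger opening in m.
Only numpy, scipy, OpenCV 4.12 (cv2) and the standard library are available. Lean on these libraries where they do the work, as an engineer would, in place of code of your own. Each camera call takes 0.05 s, during which the arm holds its last target. There are 200 camera calls.

TASK

On the test bench, set the step attenuator by pushing its selector lever round with a fingertip: first turn it anticlockwise all the way back to its end stop, by the red dot, then turn it clockwise exactly five clicks and leave it seated there. Push the lever from one side at a time, do not pinch it, and leave the other things on the bench where they are.

Things in the scene. Friction and masses are not known exactly. Their poses are not given: they have to be found in the camera images.
- attenuator: charcoal flat case 210 x 240 x 60 mm (x, y, z), level, fixed, flat pale grey panel on top. Origin: centre of underside, below the selector's vertical axis; -x is the front with two brass ports. Nine dots, radius 73 mm round the axis, one per position, 30 degrees apart: large red at the stop, 120 degrees anticlockwise (from above) of the case's +x, then eight black ones clockwise
- selector (a joint): selector angle, rad, growing clockwise seen from above; 0 = anticlockwise end position (red dot). A click every 0.5236 rad (30 degrees), positions 0 to 8; five clicks = 2.618. 0.04 rad of play past the end positions, then a hard stop. Sprung into each position: past half way it snaps into the next, ahead of the finger. Pushed 42 mm from the axis, a click takes about 2.5 N
- selector_axis (a point): centre of the top of the selector's hub, on its turning axis, 92 mm above the bench and 32 mm above the panel; the black hub is 40 mm in diameter. Its x axis points along the lever.
- selector_tip (a point): middle of the top edge of the lever's outer end, 60 mm from the axis, 90 mm above the bench. Black lever, white line on top, on one side of the hub only, 8 mm thick (14 mm across the orange side pads), underside 6 mm and top 30 mm above the panel. The point's x axis points outwards along the lever
- selector_pad_left (a point): orange pad 30 x 3 x 18 mm on the lever's anticlockwise side, the face to push to turn clockwise; this point is the middle of its face, 42 mm from the turning axis and 78 mm above the bench
- selector_pad_right (a point): the same on the lever's clockwise side, the face to push to turn anticlockwise. Both pads pressed at once counts as pinching.
- adapter: loose brass coaxial adapter standing upright, 24 mm in diameter and 48 mm high, beside the case; leave alone. Origin: centre of its underside
- terminator: loose black and steel terminator standing upright, 26 mm in diameter and 44 mm high, beside the case; leave alone. Origin: centre of its underside
- cal_kit: closed wooden calibration-kit box, 120 x 150 x 53 mm, loose; leave alone. Origin: centre of its underside

How it is judged:
By the outcome, as a careful person would: the job done as asked, in the order asked, and still so for the second after the job is handed in, with the robot touching nothing.
It also fails if it takes over 64 s, if anything falls off the work surface, if the arm or the gripper's body presses on something with over 40 N, if the wrist force passes 120 N, or if a joint passes its speed limit or range.

## Working session

There is one attempt and no reset: what is moved stays moved. The work goes in short steps, Python scripts to look and compute and a tool call to move; the robot and the scene stay as the last step left them, time stands still between calls to the robot, and variables do not carry over. Pictures are saved under pics/ and viewed, about 8 in all and at most 12, crops included, and the job is handed in when it is done.

Besides the shell and the picture viewer there is one more tool, called after "Emit:" by a JSON object that holds its "fn" and its "kwargs", one argument or row to a line. play_rows: Moves the arm, as the interface text tells. Its arguments: {"type":"object","properties":{"motion":{"type":"array"}},"required":["motion"]}

```bash
mkdir -p pics; cat > h.py <<'E'
import numpy as np, cv2
from workcell import arm
def ray(c,u,v,z):
    d=c['R'].T@np.array([(u-c['cx'])/c['fx'],(v-c['cy'])/c['fy'],1]); o=-c['R'].T@c['t']
    return o+d*(z-o[2])/d[2]
def proj(c,X):
    p=c['R']@np.array(X)+c['t']; return c['fx']*p[0]/p[2]+c['cx'],c['fy']*p[1]/p[2]+c['cy']
def save(c,n): cv2.imwrite(f'pics/{n}.png',c['image'][:,:,::-1])
E
python3 - <<'E'
from h import *
s=arm.observe(); print(s)
for n in('top','scene'):
    c=arm.get_image(n); save(c,n+'0'); print(n,c['fx'],c['t'],c['R'])
a=cv2.imread('pics/top0.png');b=cv2.imread('pics/scene0.png')
np.savez('top0.npz',**arm.get_image('top'))
E
```

```text
{'time_s': 0.0, 'joint_positions': array([-1.19839374e+00,  1.31137373e-01,  1.48927138e+00,  6.12094014e-06,
        1.52301844e+00, -8.53919241e-02]), 'dq': array([ 0.00098381,  0.00228508,  0.00123125, -0.00158139,  0.0009685 ,
        0.00017076]), 'effort': array([-3.39630378e-05, -5.59845722e+01, -4.91756201e+01,  7.65993074e-02,
        3.53596034e-02, -1.24546500e-04]), 'position': array([ 0.2649996 , -0.53766872,  0.21760602]), 'ee_rot': array([ 9.73916828e-01,  2.26903440e-01, -1.28155683e-04, -9.08273538e-04]), 'wrist_force': array([-0.31024817,  0.25294616,  0.05623035]), 'torque': array([ 3.15022548e-02,  6.15369777e-05, -2.06644726e-03]), 'grip_width': 0.09293040900048304}
top 430.86394977529847 [0.11350493 0.52331952 0.94031871] [[-0.10884103 -0.99405623  0.00241773]
 [-0.97075665  0.10576575 -0.21551131]
 [ 0.21397464 -0.0258035  -0.97649835]]
scene 391.3536606510512 [ 0.3561304  -0.18953032  1.1395652 ] [[-0.7602199   0.64965725  0.00334044]
 [ 0.42393545  0.49996646 -0.75519022]
 [-0.49228491 -0.57269451 -0.65549719]]
```

View pics/top0.png

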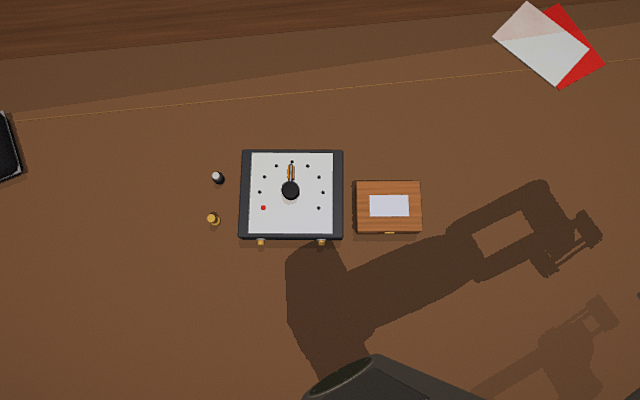

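View pics/scene0.png

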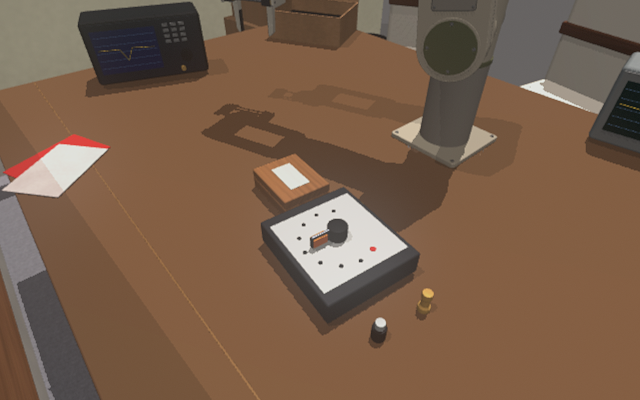

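The top view shows the case with its hub at about (290,190) and the lever pointing up (case +x, around position 4). The red dot is at (263,208). The adapter and terminator are on the left at (213,219) and (217,177), and the cal kit is on the right at (388,206). The scene view agrees with this.

```bash
python3 - <<'E'
from h import *
from scipy.optimize import least_squares
c=dict(np.load('top0.npz')); im=c['image'].astype(int)
g=im.sum(2)
def cent(m,box):
    x0,y0,x1,y1=box; n,l,s,ce=cv2.connectedComponentsWithStats(m[y0:y1,x0:x1].astype(np.uint8))
    return [(s[i,4],*(ce[i]+[x0,y0])) for i in range(1,n) if s[i,4]>=3]
box=(250,154,332,234)
red=(im[...,0]-im[...,1]>60)&(im[...,1]<120)
ora=(im[...,0]-im[...,2]>50)
print('red',cent(red,box)); blk=cent(g<330,box); print('blk',[tuple(np.round(b,1)) for b in blk])
print('ora',cent(ora,(275,158,305,190)))
r=[b for b in cent(red,box) if b[1]<272 and b[2]>200]
pts=[ray(c,r[0][1],r[0][2],.06)]+[ray(c,b[1],b[2],.06) for b in blk if b[0]<25]
P=np.array(pts)[:,:2]
P=np.array([p for p in P])
f=lambda q:np.hypot(*(P-q).T)-.073
s=least_squares(f,P.mean(0),loss='soft_l1',f_scale=.002); print(s.x,np.round(s.fun,4))
a=np.degrees(np.arctan2(*(P-s.x).T[::-1])); print(np.round(a,1))
for n,u,v,z in(('hub',290.3,190,.092),('adapter',212,216,.048),('term',216,175,.044),('kit',388,204,.053)): print(n,ray(c,u,v,z))
E
```

```text
red [(np.int32(13), np.float64(288.0), np.float64(172.0)), (np.int32(20), np.float64(262.9), np.float64(207.05))]
blk [(np.float64(23.0), np.float64(250.0), np.float64(164.0)), (np.float64(328.0), np.float64(290.0), np.float64(186.6)), (np.float64(7.0), np.float64(276.0), np.float64(165.3)), (np.float64(8.0), np.float64(307.0), np.float64(165.5)), (np.float64(7.0), np.float64(264.0), np.float64(176.3)), (np.float64(8.0), np.float64(318.5), np.float64(177.0)), (np.float64(8.0), np.float64(259.0), np.float64(191.5)), (np.float64(8.0), np.float64(322.5), np.float64(192.0)), (np.float64(14.0), np.float64(262.7), np.float64(207.5)), (np.float64(8.0), np.float64(318.0), np.float64(207.5))]
ora [(np.int32(15), np.float64(288.0), np.float64(172.0)), (np.int32(28), np.float64(292.5357142857143), np.float64(172.0))]
[0.54605769 0.13957703] [-0.0004  0.0438 -0.0006 -0.0001 -0.0005  0.0001  0.      0.0006  0.0004
  0.0005]
[ 113.8   49.3   23.   -36.9   53.5  -67.7   83.6  -96.9  114.3 -126.7]
hub [0.54232506 0.13807543 0.092     ]
adapter [0.51102505 0.32589326 0.048     ]
term [0.60904905 0.31241623 0.044     ]
kit [ 0.49404879 -0.08113412  0.053     ]
```

```bash
cat >> h.py <<'E'
AX=np.array([.546,.1396]); Y0=113.4   # axis, world angle of position 0
def lev(phi,r,t,z):  # tool pose with x along lever at world angle phi (deg); t = ccw offset
    a=np.radians(phi); return [*(AX+r*np.array([np.cos(a),np.sin(a)])+t*np.array([-np.sin(a),np.cos(a)])),z,phi]
def tool():
    s=arm.observe(); from scipy.spatial.transform import Rotation as Ro
    x=Ro.from_quat(s['ee_rot']).as_matrix()[:,0]; return [*s['position'],np.degrees(np.arctan2(x[1],x[0]))]
def rows(st,targets,g=0):
    a=np.radians(st[3]); X=np.array([np.cos(a),np.sin(a),0]);Y=np.array([np.sin(a),-np.cos(a),0]);Z=np.array([0,0,-1.])
    out=[]
    for p in targets:
        d=(np.array(p[:3])-st[:3])/.05; out.append([g]+[float(round(v,2)) for v in(d@X,d@Y,d@Z,-(p[3]-st[3])/6)])
    print(out)
E
python3 - <<'E'
from h import *
st=np.array([.265,-.538,.219,tool()[3]]); print(st)
t=np.array(lev(-6.6,.042,-.045,.219)); print(t); rows(st,[t])
E
```

```text
[ 0.265      -0.538       0.219      26.22881018]
[ 0.58254948  0.09007087  0.219      -6.6       ]
[[0, 11.25, -8.46, 0.0, 5.47]]
```

Emit:
{"fn": "play_rows", "kwargs": {
  "motion": [
    [0,1,-0.7,0,0.7],
    [0,2,-1.5,0,1.4],
    [0,3,-2.2,0,2.1],
    [0,4,-3,0,2.8],
    [0,4.9,-3.7,0,3.5],
    [0,5.8,-4.4,0,4.2],
    [0,6.7,-5,0,4.8],
    [0,7.5,-5.64,0,5.47]
  ]
}}

```text
time_s: 1.15
position: [0.4775, -0.1177, 0.2185]
ee_rot: [0.998, -0.058, 0.0, 0.0]
wrist_force: [-0.2, -0.3, -0.8]
grip_width: 0.0173
```

```bash
python3 - <<'E'
from h import *
st=np.array(tool()); print(st)
rows(st,[lev(-6.6,.042,-.045,.219)])
E
```

```text
[ 0.47752389 -0.11767515  0.21854515 -6.70064982]
[[0, 1.6, -4.37, -0.01, -0.02]]
```

Emit:
{"fn": "play_rows", "kwargs": {
  "motion": [
    [0,0.35,-1,0,0],
    [0,0.7,-2,0,0],
    [0,1.05,-2.9,0,0],
    [0,1.4,-3.8,0,0],
    [0,1.6,-4.37,0,0],
    [0,1.6,-4.37,0,0]
  ]
}}

```text
time_s: 1.9
position: [0.5815, 0.0903, 0.2179]
ee_rot: [0.998, -0.056, -0.001, -0.0]
wrist_force: [0.0, -1.2, -1.4]
grip_width: 0.0005
```

```bash
python3 - <<'E'
from h import *
st=np.array(tool()); print(st)
c=arm.get_image('wrist'); save(c,'w1'); 
for p in (0,4): print(proj(c,lev(Y0-30*p,.073,0,.06)[:3]))
print(proj(c,[*AX,.092]),proj(c,lev(-6.6,.06,0,.09)[:3]),proj(c,st[:3]))
rows(st,[lev(-6.6,.042,-.045,.075),lev(-6.6,.042,-.03,.075)])
E
```

```text
[ 0.58154504  0.09027487  0.21788508 -6.42898649]
(np.float64(227.81090295825797), np.float64(254.43082302872034))
(np.float64(277.9883999656289), np.float64(162.0404352676049))
(np.float64(276.3678008093575), np.float64(235.68730711006566)) (np.float64(274.51560129824077), np.float64(178.92080255701268)) (np.float64(319.95681179652877), np.float64(249.1293236807046))
[[0, 0.02, 0.0, 2.86, 0.03], [0, 0.02, -0.3, 2.86, 0.03]]
```

View pics/w1.png

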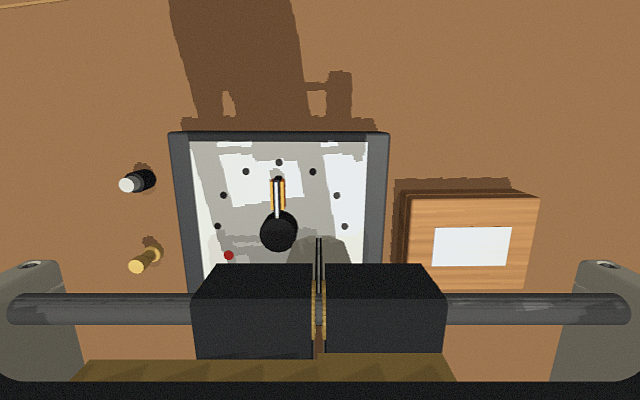

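The wrist view confirms the model: the red dot at (228,255), the position 4 dot at (278,162) and the lever tip at (277,179) all fall where predicted. The shut fingertips are a thin blade at (319,245), clear of the lever on its clockwise side. Next I go down.

Emit:
{"fn": "play_rows", "kwargs": {
  "motion": [
    [0,0,0,0.8,0],
    [0,0,0,1.6,0],
    [0,0,0,2.4,0],
    [0,0,0,2.86,0],
    [0,0,0,2.86,0]
  ]
}}

```text
time_s: 2.58
position: [0.5791, 0.087, 0.0732]
ee_rot: [0.998, -0.058, -0.002, 0.0]
wrist_force: [-0.0, 0.5, -0.5]
grip_width: 0.0007
```

```bash
python3 - <<'E'
from h import *
st=np.array(tool()); print(st)
c=arm.get_image('wrist'); save(c,'w2'); 
rows(st,[lev(-6.6,.042,t,.075) for t in(-.035,-.03,-.025,-.02,-.015,-.01)])
E
```

```text
[ 0.57912797  0.08699446  0.0732441  -6.66251463]
[[0, 0.06, -0.27, -0.04, -0.01], [0, 0.06, -0.37, -0.04, -0.01], [0, 0.06, -0.47, -0.04, -0.01], [0, 0.06, -0.57, -0.04, -0.01], [0, 0.06, -0.67, -0.04, -0.01], [0, 0.06, -0.77, -0.04, -0.01]]
```

View pics/w2.png

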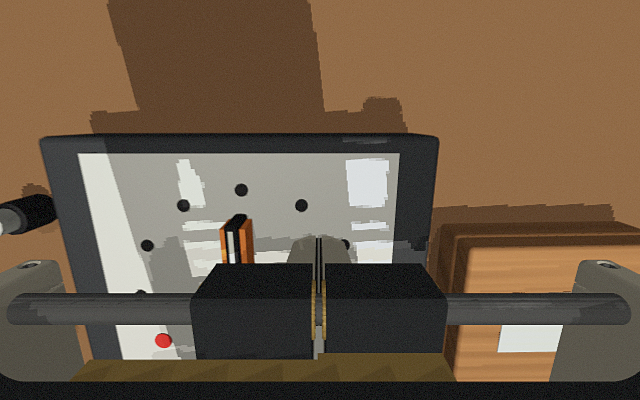

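The wrist view shows the blade at (318,250) down beside the lever, whose orange right pad is at (248,240). The gap is still clear.

Emit:
{"fn": "play_rows", "kwargs": {
  "motion": [
    [0,0.06,-0.15,-0.04,0],
    [0,0.06,-0.27,-0.04,0],
    [0,0.06,-0.37,-0.04,0],
    [0,0.06,-0.37,-0.04,0]
  ]
}}

```text
time_s: 3.12
position: [0.5868, 0.107, 0.078]
ee_rot: [0.998, -0.057, 0.0, -0.0]
wrist_force: [-0.6, 1.4, -0.1]
grip_width: 0.0007
```

```bash
python3 - <<'E'
from h import *
st=np.array(tool()); print(st)
a=np.radians(-6.6); d=st[:2]-AX; print('r,t',d@[np.cos(a),np.sin(a)],d@[-np.sin(a),np.cos(a)])
rows(st,[lev(-6.6,.042,t,.075) for t in(-.025,-.02,-.015,-.01)])
E
```

```text
[ 0.58677166  0.10704766  0.07797003 -6.53819908]
r,t 0.04424292988029768 -0.027650426731868
[[0, -0.04, -0.05, 0.06, 0.01], [0, -0.04, -0.15, 0.06, 0.01], [0, -0.04, -0.25, 0.06, 0.01], [0, -0.04, -0.35, 0.06, 0.01]]
```

```bash
cat >> h.py <<'E'
import json
LOG=[[7.5,-5.64,0,5.47],[1.6,-4.37,0,0],[0,0,2.86,0],[.06,-.37,-.04,0]]
def cmd(log):
    p=np.array([.265,-.538,.219,26.23])
    for x,y,z,w in log:
        a=np.radians(p[3]); p=p+[.05*(x*np.cos(a)+y*np.sin(a)),.05*(x*np.sin(a)-y*np.cos(a)),-.05*z,-6*w]
    return p
def rt(p,phi):
    a=np.radians(phi); d=p[:2]-AX; return d@[np.cos(a),np.sin(a)],d@[-np.sin(a),np.cos(a)]
E
python3 - <<'E'
from h import *
for i in range(5): print(cmd(LOG[:i]))
p=cmd(LOG); print(rt(p,-6.6))
rows(p,[lev(-6.6,.042,t,.075) for t in(-.025,-.02,-.015,-.01)])
E
```

```text
[ 0.265 -0.538  0.219 26.23 ]
[ 0.47674804 -0.11929752  0.219      -6.59      ]
[ 0.58129534  0.08857771  0.219      -6.59      ]
[ 0.58129534  0.08857771  0.076      -6.59      ]
[ 0.58639865  0.10661119  0.078      -6.59      ]
(np.float64(0.04392256132822803), np.float64(-0.02812688291780948))
[[0, -0.04, -0.06, 0.06, 0.0], [0, -0.04, -0.16, 0.06, 0.0], [0, -0.04, -0.26, 0.06, 0.0], [0, -0.04, -0.36, 0.06, 0.0]]
```

Emit:
{"fn": "play_rows", "kwargs": {
  "motion": [
    [0,-0.04,-0.06,0.06,0],
    [0,-0.04,-0.16,0.06,0],
    [0,-0.04,-0.16,0.06,0]
  ]
}}

```text
time_s: 3.5
position: [0.5853, 0.1145, 0.0743]
ee_rot: [0.998, -0.057, -0.0, 0.0]
wrist_force: [0.3, -0.9, -0.9]
grip_width: 0.0006
```

Emit:
{"fn": "play_rows", "kwargs": {
  "motion": [
    [0,0,-0.05,0,0],
    [0,0,-0.1,0,0],
    [0,0,-0.1,0,0]
  ]
}}

```text
time_s: 3.88
position: [0.5862, 0.1202, 0.0747]
ee_rot: [0.998, -0.057, 0.0, -0.0]
wrist_force: [-0.4, -0.1, -0.4]
grip_width: 0.0005
```

Emit:
{"fn": "play_rows", "kwargs": {
  "motion": [
    [0,0,-0.05,0,0],
    [0,0,-0.1,0,0],
    [0,0,-0.1,0,0]
  ]
}}

```text
time_s: 4.25
position: [0.5868, 0.125, 0.0748]
ee_rot: [0.998, -0.057, 0.0, -0.0]
wrist_force: [0.6, -1.1, 0.1]
grip_width: 0.0007
```

```bash
python3 - <<'E'
from h import *
L=LOG+[[-.04,-.16,.06,0],[0,-.1,0,0],[0,-.1,0,0]]
p=cmd(L); print(p,rt(p,-6.6))
for k in range(3):
    tg=[lev(-6.6+38*k+38/8*i,.042,-.010,.075) for i in range(1,9)]
    rows(p,tg); p=np.array(tg[-1])
print(cmd([]))
E
```

```text
[ 0.58647761  0.12472178  0.075      -6.59      ] (np.float64(0.04191941976605207), np.float64(-0.010127232257813791))
[[0, 0.02, -0.07, 0.0, -0.79], [0, 0.02, -0.14, 0.0, -1.58], [0, 0.03, -0.22, 0.0, -2.37], [0, 0.02, -0.29, 0.0, -3.17], [0, 0.01, -0.36, 0.0, -3.96], [0, -0.0, -0.43, 0.0, -4.75], [0, -0.03, -0.5, 0.0, -5.54], [0, -0.05, -0.56, 0.0, -6.33]]
[[0, 0.01, -0.07, 0.0, -0.79], [0, 0.02, -0.14, 0.0, -1.58], [0, 0.02, -0.21, 0.0, -2.38], [0, 0.02, -0.28, 0.0, -3.17], [0, 0.01, -0.36, 0.0, -3.96], [0, -0.01, -0.43, 0.0, -4.75], [0, -0.03, -0.49, 0.0, -5.54], [0, -0.05, -0.56, 0.0, -6.33]]
[[0, 0.01, -0.07, 0.0, -0.79], [0, 0.02, -0.14, 0.0, -1.58], [0, 0.02, -0.21, 0.0, -2.38], [0, 0.02, -0.28, 0.0, -3.17], [0, 0.01, -0.36, 0.0, -3.96], [0, -0.01, -0.43, 0.0, -4.75], [0, -0.03, -0.49, 0.0, -5.54], [0, -0.05, -0.56, 0.0, -6.33]]
[ 0.265 -0.538  0.219 26.23 ]
```

Emit:
{"fn": "play_rows", "kwargs": {
  "motion": [
    [0,0.02,-0.07,0.0,-0.79],
    [0,0.02,-0.14,0.0,-1.58],
    [0,0.03,-0.22,0.0,-2.37],
    [0,0.02,-0.29,0.0,-3.17],
    [0,0.01,-0.36,0.0,-3.96],
    [0,0,-0.43,0.0,-4.75],
    [0,-0.03,-0.5,0.0,-5.54],
    [0,-0.05,-0.56,0.0,-6.33]
  ]
}}

```text
time_s: 5.25
position: [0.5875, 0.1529, 0.0747]
ee_rot: [0.962, 0.272, 0.0, -0.0]
wrist_force: [-0.1, 0.5, -0.8]
grip_width: 0.0005
```

```bash
python3 - <<'E'
from h import *
p=np.array(tool()); print(p,rt(p,31.4))
c=arm.get_image('top'); cv2.imwrite('pics/t2.png',cv2.resize(c['image'][130:260,210:370,::-1],None,fx=4,fy=4,interpolation=3))
E
```

```text
[ 0.58746461  0.15291582  0.07473083 31.54933206] (np.float64(0.042329822863472887), np.float64(-0.010237734072885696))
```

View pics/t2.png

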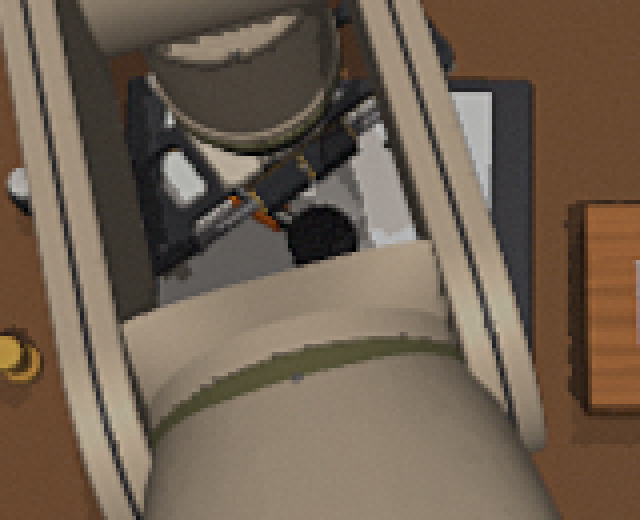

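The top view, partly covered by the arm, shows the orange pad at about (250,210) in the crop. That is up and left of the hub, so the lever is clicking ahead of the finger.

Emit:
{"fn": "play_rows", "kwargs": {
  "motion": [
    [0,0.01,-0.07,0.0,-0.79],
    [0,0.02,-0.14,0.0,-1.58],
    [0,0.02,-0.21,0.0,-2.38],
    [0,0.02,-0.28,0.0,-3.17],
    [0,0.01,-0.36,0.0,-3.96],
    [0,-0.01,-0.43,0.0,-4.75],
    [0,-0.03,-0.49,0.0,-5.54],
    [0,-0.05,-0.56,0.0,-6.33]
  ]
}}

```text
time_s: 6.3
position: [0.5721, 0.1748, 0.075]
ee_rot: [0.822, 0.57, 0.001, 0.001]
wrist_force: [8.1, -3.2, -3.1]
grip_width: 0.0008
```

Emit:
{"fn": "play_rows", "kwargs": {
  "motion": [
    [0,0.01,-0.07,0.0,-0.79],
    [0,0.02,-0.14,0.0,-1.58],
    [0,0.02,-0.21,0.0,-2.38],
    [0,0.02,-0.28,0.0,-3.17],
    [0,0.01,-0.36,0.0,-3.96],
    [0,-0.01,-0.43,0.0,-4.75],
    [0,-0.03,-0.49,0.0,-5.54],
    [0,-0.05,-0.56,0.0,-6.33]
  ]
}}

```text
time_s: 7.3
position: [0.5476, 0.1841, 0.076]
ee_rot: [0.592, 0.806, 0.004, 0.003]
wrist_force: [20.7, 7.8, -9.7]
grip_width: 0.0005
```

Emit:
{"fn": "play_rows", "kwargs": {
  "motion": [
    [0,0,-0.04,0,-0.5],
    [0,0,-0.08,0,-0.5],
    [0,0,-0.08,0,-0.5]
  ]
}}

```text
time_s: 7.68
position: [0.5466, 0.1843, 0.0774]
ee_rot: [0.572, 0.82, 0.007, 0.005]
wrist_force: [26.4, 12.8, -13.1]
grip_width: 0.0005
```

```bash
python3 - <<'E'
from h import *
p=np.array(tool()); print(p,rt(p,113.4))
E
```

```text
[5.46599903e-01 1.84349654e-01 7.73933773e-02 1.10272203e+02] (np.float64(0.04083095110727328), np.float64(-0.0183227947145719))
```

```bash
python3 - <<'E'
from h import *
c=arm.get_image('top');d=arm.get_image('wrist');e=arm.get_image('scene')
z=lambda i,a,b,s:cv2.resize(i['image'][a[0]:a[1],b[0]:b[1],::-1],(400,300) if s else (400,300),interpolation=3)
cv2.imwrite('pics/m3.png',np.vstack([np.hstack([z(c,(140,240),(230,363),1),z(e,(170,290),(250,410),1)]),np.hstack([z(d,(0,400),(0,640),0),z(d,(200,350),(220,420),0)])]))
for p in(0,1):print([np.round(proj(d,lev(Y0-30*p,r,0,z)[:3])) for r,z in((.073,.06),(.06,.09))])
print(proj(d,[*AX,.092]))
E
```

```text
[array([286., 194.]), array([283., 230.])]
[array([344., 206.]), array([338., 241.])]
(np.float64(291.4815247667477), np.float64(325.9100264250088))
```

View pics/m3.png

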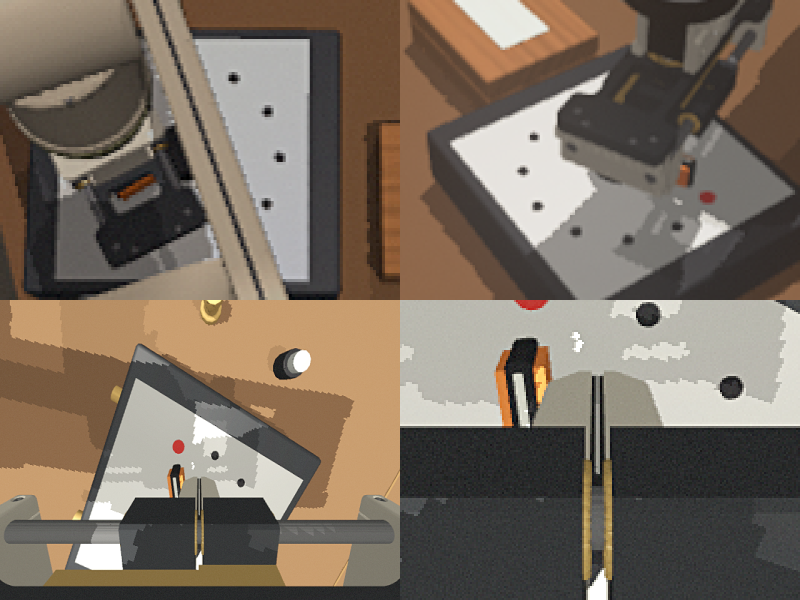

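The views show the lever in line with the red dot, with the fingers' grey flank (about 12 mm half width) pressed on its right pad, and the force has risen to 29 N. So it is on the end stop. Next I back off, lift over and go to the other side.

```bash
python3 - <<'E'
from h import *
p=np.array(lev(107.4,.042,-.01,.075)); a=np.radians(p[3])
p+=[-.004*np.sin(a),.004*np.cos(a),0,3]; print(p,rt(p,113.4))
A=[lev(113.4,.042,-.035,.075)]*2+[lev(113.4,.042,-.035,.115),lev(113.4,.042,-.035,.145)]+[lev(113.4,.042,t,.145) for t in(0,.035,.05,.05)]
rows(p,A)
rows(np.array(A[-1]),[lev(113.4,.042,.05,z) for z in(.11,.075,.075)])
E
```

```text
[5.39165729e-01 1.81472339e-01 7.50000000e-02 1.10400000e+02] (np.float64(0.04114274882586155), np.float64(-0.010357326829451072))
[[0, 0.04, 0.49, 0.0, -0.5], [0, 0.04, 0.49, 0.0, -0.5], [0, 0.04, 0.49, -0.8, -0.5], [0, 0.04, 0.49, -1.4, -0.5], [0, 0.01, -0.21, -1.4, -0.5], [0, -0.03, -0.91, -1.4, -0.5], [0, -0.05, -1.21, -1.4, -0.5], [0, -0.05, -1.21, -1.4, -0.5]]
[[0, 0.0, 0.0, 0.7, -0.0], [0, 0.0, 0.0, 1.4, -0.0], [0, 0.0, 0.0, 1.4, -0.0]]
```

Emit:
{"fn": "play_rows", "kwargs": {
  "motion": [
    [0,0.04,0.49,0.0,-0.5],
    [0,0.04,0.49,0.0,-0.5],
    [0,0.04,0.49,-0.8,-0.5],
    [0,0.04,0.49,-1.4,-0.5],
    [0,0.01,-0.21,-1.4,-0.5],
    [0,-0.03,-0.91,-1.4,-0.5],
    [0,-0.05,-1.21,-1.4,-0.5],
    [0,-0.05,-1.21,-1.4,-0.5]
  ]
}}

```text
time_s: 8.82
position: [0.4827, 0.1577, 0.1445]
ee_rot: [0.55, 0.835, -0.0, -0.0]
wrist_force: [0.8, 0.0, 0.5]
grip_width: 0.0004
```

```bash
python3 - <<'E'
from h import *
p=np.array(tool()); print(p,rt(p,113.4))
d=arm.get_image('wrist'); save(d,'w4')
print([np.round(proj(d,lev(Y0,r,0,z)[:3])) for r,z in((.073,.06),(.06,.09))],proj(d,[*AX,.092]))
E
```

```text
[  0.48273039   0.15769269   0.1444528  113.25007737] (np.float64(0.0417320380925093), np.float64(0.050880505723005766))
[array([378., 175.]), array([384., 199.])] (np.float64(380.6197984616851), np.float64(270.850266273173))
```

View pics/w4.png

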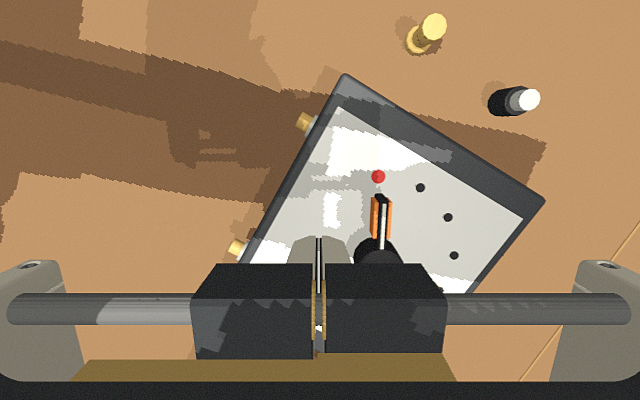

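The wrist view shows the lever seated in line with the red dot, with its tip at (383,198) against a predicted (384,199). The finger at (319,250) is clear on its anticlockwise side. Next I go down and sweep clockwise.

```bash
python3 - <<'E'
from h import *
p=np.array(lev(113.4,.042,.05,.145))
A=[lev(113.4,.042,.05,z) for z in(.11,.075,.075)]+[lev(113.4,.042,t,.075) for t in(.042,.034,.027,.022)]; A+=[lev(113.4,.042,.019,.075)]
rows(p,A); p=np.array(A[-1])
for k in range(3):
    A=[lev(113.4-40*k-5*i,.042,.019,.075) for i in range(1,9)]; rows(p,A); p=np.array(A[-1])
E
```

```text
[[0, 0.0, 0.0, 0.7, -0.0], [0, 0.0, 0.0, 1.4, -0.0], [0, 0.0, 0.0, 1.4, -0.0], [0, 0.0, 0.16, 1.4, -0.0], [0, 0.0, 0.32, 1.4, -0.0], [0, 0.0, 0.46, 1.4, -0.0], [0, 0.0, 0.56, 1.4, -0.0], [0, 0.0, 0.62, 1.4, -0.0]]
[[0, 0.03, 0.07, 0.0, 0.83], [0, 0.05, 0.15, 0.0, 1.67], [0, 0.07, 0.23, 0.0, 2.5], [0, 0.08, 0.31, 0.0, 3.33], [0, 0.08, 0.39, 0.0, 4.17], [0, 0.08, 0.47, 0.0, 5.0], [0, 0.07, 0.55, 0.0, 5.83], [0, 0.05, 0.63, 0.0, 6.67]]
[[0, 0.03, 0.07, 0.0, 0.83], [0, 0.05, 0.15, 0.0, 1.67], [0, 0.07, 0.23, 0.0, 2.5], [0, 0.08, 0.31, 0.0, 3.33], [0, 0.08, 0.39, 0.0, 4.17], [0, 0.08, 0.47, 0.0, 5.0], [0, 0.07, 0.55, 0.0, 5.83], [0, 0.05, 0.63, 0.0, 6.67]]
[[0, 0.03, 0.07, 0.0, 0.83], [0, 0.05, 0.15, 0.0, 1.67], [0, 0.07, 0.23, 0.0, 2.5], [0, 0.08, 0.31, 0.0, 3.33], [0, 0.08, 0.39, 0.0, 4.17], [0, 0.08, 0.47, 0.0, 5.0], [0, 0.07, 0.55, 0.0, 5.83], [0, 0.05, 0.63, 0.0, 6.67]]
```

Emit:
{"fn": "play_rows", "kwargs": {
  "motion": [
    [0,0,0,0.7,0],
    [0,0,0,1.4,0],
    [0,0,0,1.4,0],
    [0,0,0.16,1.4,0],
    [0,0,0.32,1.4,0],
    [0,0,0.46,1.4,0],
    [0,0,0.56,1.4,0],
    [0,0,0.62,1.4,0]
  ]
}}

```text
time_s: 9.88
position: [0.5122, 0.1705, 0.0747]
ee_rot: [0.549, 0.836, -0.0, -0.0]
wrist_force: [-4.6, -0.1, 3.5]
grip_width: 0.0006
```

Emit:
{"fn": "play_rows", "kwargs": {
  "motion": [
    [0,0.03,0.07,0.0,0.83],
    [0,0.05,0.15,0.0,1.67],
    [0,0.07,0.23,0.0,2.5],
    [0,0.08,0.31,0.0,3.33],
    [0,0.08,0.39,0.0,4.17],
    [0,0.08,0.47,0.0,5.0],
    [0,0.07,0.55,0.0,5.83],
    [0,0.05,0.63,0.0,6.67]
  ]
}}

```text
time_s: 10.88
position: [0.54, 0.1853, 0.0744]
ee_rot: [0.803, 0.596, -0.0, -0.0]
wrist_force: [-1.8, -0.6, 0.8]
grip_width: 0.0005
```

Emit:
{"fn": "play_rows", "kwargs": {
  "motion": [
    [0,0.03,0.07,0.0,0.83],
    [0,0.05,0.15,0.0,1.67],
    [0,0.07,0.23,0.0,2.5],
    [0,0.08,0.31,0.0,3.33],
    [0,0.08,0.39,0.0,4.17],
    [0,0.08,0.47,0.0,5.0],
    [0,0.07,0.55,0.0,5.83],
    [0,0.05,0.63,0.0,6.67]
  ]
}}

```text
time_s: 11.88
position: [0.5714, 0.1788, 0.0746]
ee_rot: [0.958, 0.285, 0.0, -0.0]
wrist_force: [0.4, 0.4, -0.9]
grip_width: 0.0007
```

```bash
python3 - <<'E'
from h import *
p=np.array(tool()); print(p,rt(p,33.4))
d=arm.get_image('wrist'); save(d,'w5')
for k in(2,3,4):print([np.round(proj(d,lev(Y0-30*k,r,0,z)[:3])) for r,z in((.073,.06),(.06,.09))])
E
```

```text
[ 0.57144996  0.17877994  0.07458959 33.15364154] (np.float64(0.04281464672300369), np.float64(0.01869958036459459))
[array([310., 203.]), array([316., 239.])]
[array([370., 197.]), array([374., 234.])]
[array([422., 221.]), array([424., 256.])]
```

View pics/w5.png

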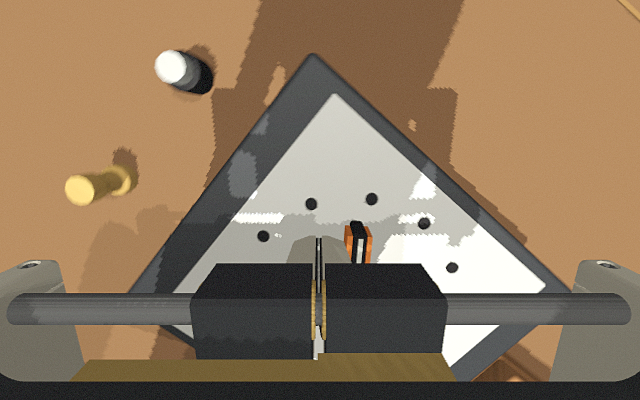

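The wrist view shows the lever tip at about (357,228), between the predictions for position 2 (316,239) and position 3 (374,234), with almost no force. It looks mid-snap. I go on to position 4, well short of the fifth threshold, and let it settle.

Emit:
{"fn": "play_rows", "kwargs": {
  "motion": [
    [0,0.03,0.07,0.0,0.83],
    [0,0.05,0.15,0.0,1.67],
    [0,0.07,0.23,0.0,2.5],
    [0,0.08,0.31,0.0,3.33],
    [0,0.08,0.39,0.0,4.17],
    [0,0.08,0.47,0.0,5.0],
    [0,0.07,0.55,0.0,5.83],
    [0,0.05,0.63,0.0,6.67]
  ]
}}

```text
time_s: 12.92
position: [0.5908, 0.1541, 0.0746]
ee_rot: [0.998, -0.059, 0.0, -0.0]
wrist_force: [0.8, 6.3, -0.4]
grip_width: 0.0005
```

Emit:
{"fn": "play_rows", "kwargs": {
  "motion": [
    [0,0,0,0,0],
    [0,0,0,0,0]
  ]
}}

```text
time_s: 13.18
position: [0.5907, 0.1543, 0.0746]
ee_rot: [0.998, -0.057, 0.0, -0.0]
wrist_force: [0.1, 3.9, -1.8]
grip_width: 0.0006
```

```bash
python3 - <<'E'
from h import *
p=np.array(tool()); print(p,rt(p,-6.6))
d=arm.get_image('wrist'); save(d,'w6')
for k in(3,4,5):print([np.round(proj(d,lev(Y0-30*k,r,0,z)[:3])) for r,z in((.073,.06),(.06,.09))])
E
```

```text
[ 0.59069028  0.15426014  0.07464891 -6.54870381] (np.float64(0.04270911066854358), np.float64(0.01969955495472884))
[array([293., 210.]), array([301., 245.])]
[array([351., 195.]), array([357., 231.])]
[array([409., 210.]), array([411., 245.])]
```

View pics/w6.png

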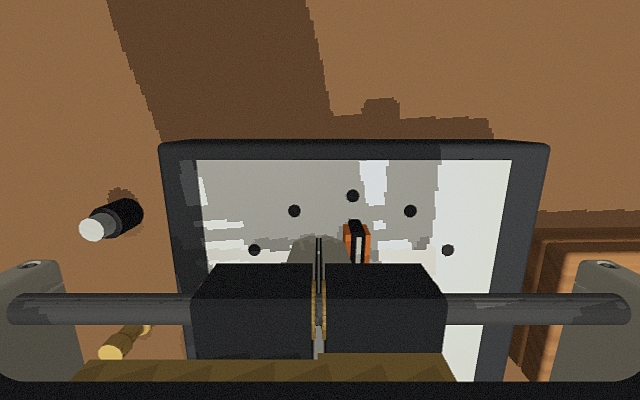

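The wrist view shows the lever tip at about (356,224), at position 4 (predicted 357,231), just past its dot at (352,196), with about 4 N of push. Now I creep over the fifth click.

```bash
python3 - <<'E'
from h import *
p=np.array(lev(-6.6,.042,.019,.075)); A=[lev(-6.6-x,.042,.019,.075) for x in(3,6,9,11,13)]; rows(p,A)
p=np.array(A[-1]); rows(p,[lev(-19.6-x,.042,.019,.075) for x in (2,)])
E
```

```text
[[0, 0.02, 0.04, 0.0, 0.5], [0, 0.04, 0.09, 0.0, 1.0], [0, 0.05, 0.14, 0.0, 1.5], [0, 0.06, 0.17, 0.0, 1.83], [0, 0.06, 0.2, 0.0, 2.17]]
[[0, 0.01, 0.03, 0.0, 0.33]]
```

Emit:
{"fn": "play_rows", "kwargs": {
  "motion": [
    [0,0.02,0.04,0.0,0.5],
    [0,0.04,0.09,0.0,1.0],
    [0,0.05,0.14,0.0,1.5],
    [0,0.06,0.17,0.0,1.83],
    [0,0.06,0.2,0.0,2.17],
    [0,0.06,0.2,0.0,2.17]
  ]
}}

```text
time_s: 13.98
position: [0.5924, 0.1429, 0.0747]
ee_rot: [0.985, -0.171, -0.0, 0.0]
wrist_force: [0.6, 0.5, 0.4]
grip_width: 0.0004
```

Emit:
{"fn": "play_rows", "kwargs": {
  "motion": [
    [0,0.01,0.03,0.0,0.33],
    [0,0.01,0.03,0.0,0.33],
    [0,0.01,0.03,0.0,0.33]
  ]
}}

```text
time_s: 14.35
position: [0.5921, 0.1416, 0.0745]
ee_rot: [0.982, -0.188, -0.0, 0.0]
wrist_force: [0.5, -0.1, -0.4]
grip_width: 0.0005
```

Emit:
{"fn": "play_rows", "kwargs": {
  "motion": [
    [0,0.01,0.03,0.0,0.33],
    [0,0.01,0.03,0.0,0.33],
    [0,0.01,0.03,0.0,0.33]
  ]
}}

```text
time_s: 14.72
position: [0.5922, 0.1401, 0.0746]
ee_rot: [0.979, -0.205, -0.0, 0.0]
wrist_force: [0.2, 0.4, -0.2]
grip_width: 0.0005
```

```bash
python3 - <<'E'
from h import *
p=np.array(tool()); print(p,rt(p,-23.6))
d=arm.get_image('wrist'); cv2.imwrite('pics/w7.png',d['image'][150:300,220:520,::-1].repeat(2,0).repeat(2,1))
for k in(4,5,6):print([np.round((np.array(proj(d,lev(Y0-30*k,r,0,z)[:3]))-[220,150])*2) for r,z in((.073,.06),(.06,.09))])
E
```

```text
[  0.5922079    0.14010751   0.07458623 -23.68327207] (np.float64(0.04214001516258701), np.float64(0.018964350476725084))
[array([192.,  97.]), array([205., 169.])]
[array([312.,  92.]), array([320., 165.])]
[array([414., 146.]), array([417., 214.])]
```

View pics/w7.png

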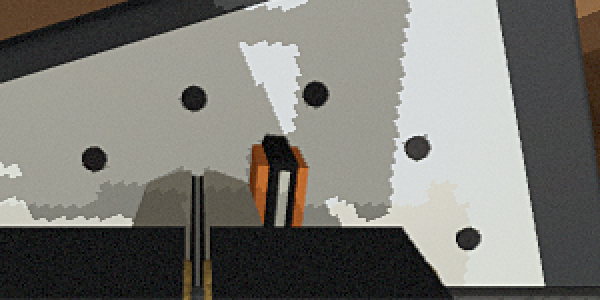

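The crop shows the lever tip at about (283,160), past half way from position 4 (205,169) towards position 5 (320,165), with the finger close to its pad. There is no force, but it does not look seated yet. I push on a little; stopping short of position 5 is safe.

Emit:
{"fn": "play_rows", "kwargs": {
  "motion": [
    [0,0.01,0.03,0,0.33],
    [0,0.02,0.06,0,0.67],
    [0,0.03,0.09,0,1.0],
    [0,0.03,0.09,0,1.0],
    [0,0.03,0.09,0,1.0]
  ]
}}

```text
time_s: 15.4
position: [0.5919, 0.1355, 0.0747]
ee_rot: [0.967, -0.256, -0.0, -0.0]
wrist_force: [0.1, -0.2, -0.3]
grip_width: 0.0004
```

```bash
python3 - <<'E'
from h import *
p=np.array(tool()); print(p,rt(p,-29.6))
d=arm.get_image('wrist'); cv2.imwrite('pics/w8.png',d['image'][150:300,220:520,::-1].repeat(2,0).repeat(2,1))
for k in(4,5,6):print([np.round((np.array(proj(d,lev(Y0-30*k,r,0,z)[:3]))-[220,150])*2) for r,z in((.073,.06),(.06,.09))])
E
```

```text
[  0.59185511   0.13547045   0.07466228 -29.67560897] (np.float64(0.04191054576016221), np.float64(0.019059139924695035))
[array([169., 104.]), array([183., 175.])]
[array([289.,  87.]), array([297., 160.])]
[array([397., 130.]), array([401., 199.])]
```

View pics/w8.png

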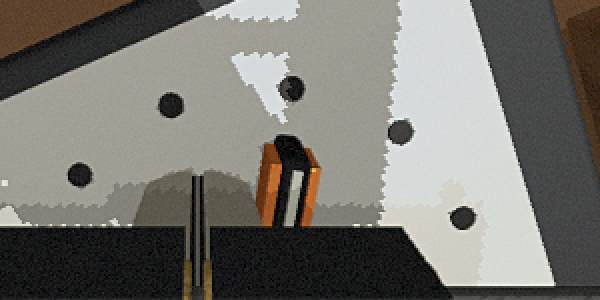

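The lever tip is now at (293,162), against (297,160) predicted for position 5. There is a small gap to the finger and no force, so it has snapped in. Next I withdraw sideways, lift and clear the top view.

Emit:
{"fn": "play_rows", "kwargs": {
  "motion": [
    [0,0,-0.3,0,0],
    [0,0,-0.6,0,0],
    [0,0,-0.6,-0.8,0],
    [0,0,-0.6,-1.8,0],
    [0,0,-0.6,-2.8,0],
    [0,0,-0.6,-3.0,0]
  ]
}}

```text
time_s: 16.2
position: [0.6094, 0.1631, 0.2301]
ee_rot: [0.967, -0.256, 0.004, -0.002]
wrist_force: [-0.4, -0.0, 1.4]
grip_width: 0.0005
```

Emit:
{"fn": "play_rows", "kwargs": {
  "motion": [
    [0,-0.3,1,0,0],
    [0,-0.6,2,0,0],
    [0,-0.9,3,0,0],
    [0,-1.2,4,0,0],
    [0,-1.5,5,0,0],
    [0,-1.8,6,0,0],
    [0,-2,7,0,0],
    [0,-2,7,0,0]
  ]
}}

```text
time_s: 17.2
position: [0.3453, -0.0947, 0.2242]
ee_rot: [0.966, -0.258, -0.0, 0.0]
wrist_force: [0.2, 0.1, 0.4]
grip_width: 0.0005
```

```bash
python3 - <<'E'
from h import *
print(tool())
c=arm.get_image('top'); o=np.load('top0.npz')['image']
z=lambda i:cv2.resize(i[140:250,200:430,::-1],None,fx=3.4,fy=2.6 if 0 else 3.4,interpolation=3)[:,:,:]
cv2.imwrite('pics/t9.png',z(c['image']))
im=c['image'].astype(int)
for k in(4,5,6): print(k,[np.round((np.array(proj(c,lev(Y0-30*k,r,0,zz)[:3]))-[200,140])*3.4) for r,zz in((.073,.06),(.06,.09),(.022,.09))])
m=(im[...,0]-im[...,2]>50)[150:235,250:335]; v,u=np.nonzero(m)
P=np.array([ray(c,a+250,b+150,.085)[:2] for a,b in zip(u,v)])-AX; k=np.hypot(*P.T)<.065; P=P[k].mean(0); print('pads',k.sum(),P,np.degrees(np.arctan2(P[1],P[0])))
E
```

```text
[np.float64(0.3452595425879262), np.float64(-0.09469892619512249), np.float64(0.22424654318596896), np.float64(-29.94182456000695)]
4 [array([311.,  72.]), array([307.,  78.]), array([305., 133.])]
5 [array([363.,  86.]), array([351.,  90.]), array([322., 138.])]
6 [array([402., 124.]), array([384., 122.]), array([334., 149.])]
pads 57 [ 0.03167667 -0.02590922] -39.28067492528978
```

View pics/t9.png

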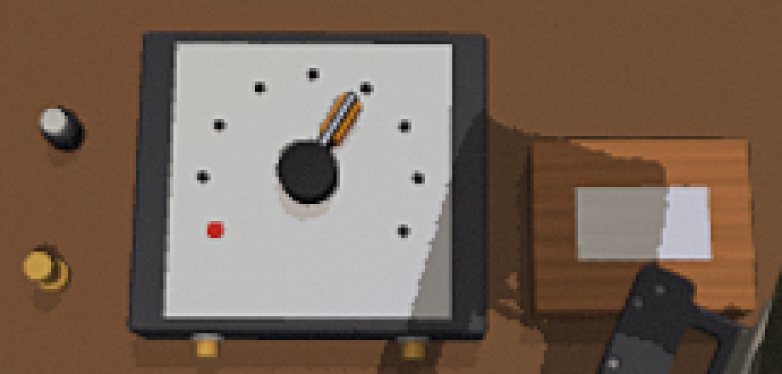

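The clear top view shows the lever tip at (352,93), pointing at dot 5 (366,88) and matching the prediction of (351,90). The other things have not moved, and the arm is clear. I hand the job in.

```bash
python3 -c "
from workcell import arm
print(arm.observe()['wrist_force']); print(arm.finish_job())"
```

```text
[ 0.4427981   0.22453075 -1.1596045 ]
the job is handed in; nothing more can be done
None
```

The selector is seated at position 5, five clicks clockwise from the red dot, and the job was handed in at about 17 s of the 64 s allowed.

- **Anticlockwise:** I pushed the right pad with the shut fingertips until the lever met the end stop. It lined up with the red dot, and the force rose to about 32 N.
- **Clockwise:** I lifted over to the other side and pushed only the left pad until the fifth click snapped in, then backed off and lifted clear.

**Last checks:**
- In the clear top view, the lever tip matched its predicted place for position 5 to within about 3 pixels in the enlarged picture.
- A rough estimate from the orange pads gave -39.3° against the -36.6° expected. That is within the error of seeing one pad face more than the other.
- The adapter, terminator and calibration kit looked unmoved; I judged this by eye and did not measure it.
- The arm touches nothing.

**Disagreement:** just before the fifth click, one picture showed the lever past half way but not yet seated, with almost no force. About 6° more push brought it in.

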